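# Change the lathe over from mains to generator

### The arm

A 6-joint arm with a two-finger parallel gripper is mounted at the origin on the work surface. World frame = base frame: x ahead of the robot, y to its left, z up, the work surface at z = 0. Lengths are in m, angles in rad, forces in N, time in s.
With the tool pointing down it reaches from about 0.35 to 0.85 m from the base axis. Payload 8.1 kg.
Tool frame: the origin (TCP) lies at the very end of the fingers, on their centre line; the grasp point (between the pads) lies 19 mm behind it; z points along the fingers, y is the direction in which the jaws open and shut (so a half turn about z gives the same grasp; the last joint's range is limited). The gripper opens to 93 mm and grips with 3 to 60 N. Pads are 15 mm wide; open, the fingers measure 128 mm over their backs; the gripper's body (75 mm by 188 mm) begins 65 mm behind the grasp point.
Start: joints at [1.018, 0.13, 1.488, -0, 1.523, -0.085], TCP at [0.271, 0.536, 0.219] pointing down, gripper open.
Joint ranges: [-2.96, 2.96], [-0.89, 2.26], [0.02, 2.5], [-1.34, 4.48], [0, 2.73], [-2.66, 2.66]. Speed limits (rad/s): [2.39, 2.39, 2.79, 3.14, 3.14, 3.14].

### API

Orientations are given as a rotation vector (axis times angle).
In Python, from plant import * gives the robot as it stands.
- The arm moves only by the tool apply_moves, never from a script. Its argument "commands" is one flat list of numbers, 7 for each row, row after row: the shift along the world's x, y, z in cm, then the turn, a rotation vector about the world's x, y, z in rad, then the finger opening in cm, from 0 to 9.3. A call has 1 to 8 rows; each row shifts and turns the pose as measured when the row begins; what a row does not reach is not made up. A row lasts 1/8 s, in which the tool goes at most 62.5 mm and 10.7 degrees, less where a joint would pass 70% of its speed; a pose out of reach is approached as far as the arm can. A call with a gripper value outside its range is refused whole. The fingers move at their own pace and stop on an object; "squeeze" is the grip in N (left out, the last holds). Time passes only in rows, so rows that do not move let the fingers close. It gives the time, the measured TCP pose, the force and the opening at its end, in the units of the state.
- read_state(): the state, without advancing time (a new reading comes with each control period).
- read_camera(name): name is "scene" or "top" or "wrist"; returns (picture, depth): 400x640x3 uint8, blue, green, red; 400x640 float32, m along the optical axis (not along the pixel's ray), 0 where there is no reading.
- camera_model(name): a dict with "intrinsics" (3x3 intrinsics, pixels), "R" (3x3) and "t" (3): a world point X has camera coordinates R X + t. Camera axes: x right, y down, z forward; pixel columns grow to the right and rows downward; lengths in m; the calibration is good to about 2 mm. A picture is of the moment at which its call begins: read the wrist's pose just before it. camera_model takes no time and is no camera call; for the wrist camera it gives the pose at the moment of the call.
- close_job(): hands the job in, once; it reports no verdict.
Trained networks look in the newest picture that a camera, given by its name, has taken for a name from the list of things; names that differ only in an ending like _2 or _b are one class to them, and where a whole thing is asked for, a point or a joint stands for the part that bears it (a point fixed in the world has none). Each returns a list of dicts, best first, with "conf" (0 to 1); they miss things now and then, are a little off and sometimes report something else, mostly with a low value. They report only what shows in the picture. A call takes as long as a camera call. They do not tell look-alikes from the thing itself.
- find_in(query, camera): "point" ([x, y, z] in m, in the coordinates of the camera as it stood for that picture, good to about 4 mm: the middle of the surface that is visible of it).
- cut_out(query, camera): "mask" (400x640 bool, what is visible of it).
- spot_point(query, camera): "point" ([x, y, z] in m, in the coordinates of the camera as it stood for that picture, good to about 4 mm: a listed point, or the origin of a listed thing).
The state is a dict: "t": time; "q": joint angles; "dq": joint speeds; "joint_torque": joint torques, N m; "tool_pos": TCP position; "orientation": TCP orientation; "force": force on the tool from outside, world axes, zero at the start; "wrist_torque": the same for the moment, N m; "opening": finger opening in m.
Only numpy, scipy, OpenCV 4.12 (cv2) and the standard library are available. Lean on these libraries where they do the work, as an engineer would, in place of code of your own. Each camera call takes 0.05 s, during which the arm holds its last target. There are 200 camera calls.

### The job

The lathe must run from the generator: on the changeover switch with the red knob, move the lever from the white (mains) end to straight up, which is centre off, and leave it still there for at least two seconds so that the motor can run down. Then push it on to the yellow (generator) end, fully home, and let go. Leave the blue-knobbed switch as it is.

Things in the scene. Friction and masses are not known exactly. Their poses are not given: they have to be found in the camera images.
- red_switch: Fixed changeover switch: grey box 100 x 180 x 60 mm (x, y, z) on the bench, with a 120 x 200 x 6 mm foot plate. Origin: centre of its underside; z up. White patch on its -y end (mains), yellow on its +y end (generator). The lever, a 12 mm rod, turns on a pin along x, 70 mm above the origin, between two steel cheeks (outer faces 42 mm apart in x, 50 mm long in y, 84 mm high).
- red_knob (a point): Centre of the red ball knob, 32 mm in diameter, 110 mm from the lever's pin: 180 mm above the bench when upright, 154 mm when home at either end (71 mm to the side of the pin).
- red_lever (a joint): Angle of the red-knobbed lever: 0 straight up (centre off), -0.7 rad home at the white (mains) end, +0.7 rad home at the yellow (generator) end, both solid stops. Starts at -0.7 to -0.62. No spring or detent: friction (about 2 N at the knob) keeps it at any angle where it is left.
- blue_knob (a point): Centre of the 32 mm blue ball knob of a second switch of the same build on the bench beside it, its lever at any angle: not to be moved.
Mind the look-alikes: they are no part of the job. Leave any green or pink look-alike of the red_switch alone.

How it is judged:
By the outcome, as a careful person would: the job done as asked, in the order asked, and still so for the second after the job is handed in, with the robot touching nothing.
It also fails if it takes over 38 s, if anything falls off the work surface, if the arm or the gripper's body presses on something with over 40 N, if the wrist force passes 120 N, or if a joint passes its speed limit or range.

## Working session

There is one attempt and no reset: what is moved stays moved. The work goes in short steps, Python scripts to look and compute and a tool call to move; the robot and the scene stay as the last step left them, time stands still between calls to the robot, and variables do not carry over. Pictures are saved under pics/ and viewed, about 8 in all and at most 12, crops included, and the job is handed in when it is done.

Besides the shell and the picture viewer there is one more tool, called after "Call:" as name(argument=value, ...) on one line, values as JSON. apply_moves: Moves the arm, as the interface text tells. Its arguments: {"type":"object","properties":{"commands":{"type":"array"},"squeeze":{"type":"number"}},"required":["commands"]}

```bash
mkdir -p pics
cat > h.py <<'E'
from plant import *
import numpy as np, cv2
def w(cam,p,m=None):
    m=m or camera_model(cam); return np.array(m["R"]).T@(np.array(p)-np.array(m["t"]))
E
python3 - <<'E'
from h import *
s=read_state(); print(s["t"],s["tool_pos"],s["orientation"])
ims=[]
for c in ["scene","top"]:
    im,d=read_camera(c); cv2.imwrite(f"pics/{c}1.png",im)
    for q in ["red_knob","blue_knob","red_switch"]:
        for r in spot_point(q,c)[:5]: 
            m=camera_model(c);k=np.array(m["intrinsics"])@r["point"]; print(c,q,round(r["conf"],2),w(c,r["point"]).round(3),(k[:2]/k[2]).round())
E
```

```text
0.0 [0.27022728 0.53507353 0.21759432] [-7.27945632e-01 -3.05549890e+00  2.72625641e-03]
scene red_knob 0.83 [0.483 0.163 0.155] [311. 220.]
scene red_knob 0.65 [0.254 0.356 0.181] [457. 221.]
scene red_knob 0.63 [0.568 0.488 0.182] [383. 370.]
scene blue_knob 0.63 [ 0.583 -0.173  0.17 ] [197. 143.]
scene red_switch 0.89 [0.568 0.487 0.003] [372. 394.]
scene red_switch 0.82 [ 0.537  0.198 -0.003] [303. 279.]
scene red_switch 0.71 [0.252 0.361 0.002] [440. 265.]
top red_knob 0.7 [0.255 0.355 0.177] [215. 273.]
top red_knob 0.59 [0.482 0.16  0.158] [312. 168.]
top blue_knob 0.73 [ 0.584 -0.169  0.169] [466. 123.]
top blue_knob 0.6 [ 0.537  0.202 -0.003] [298. 157.]
top red_switch 0.76 [ 0.254  0.361 -0.002] [231. 268.]
top red_switch 0.61 [ 0.569  0.483 -0.001] [188. 142.]
top red_switch 0.58 [ 0.539  0.201 -0.001] [299. 156.]
```

View pics/scene1.png

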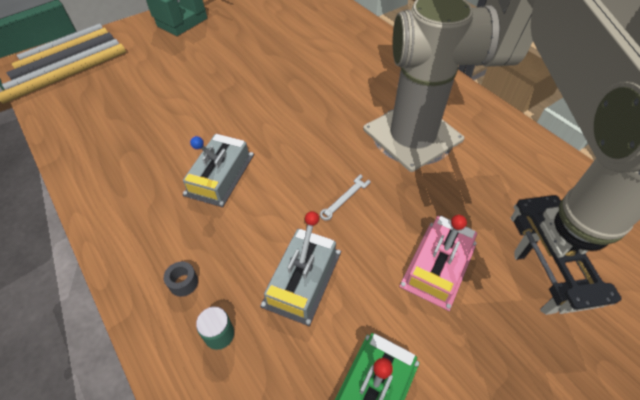

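View pics/top1.png

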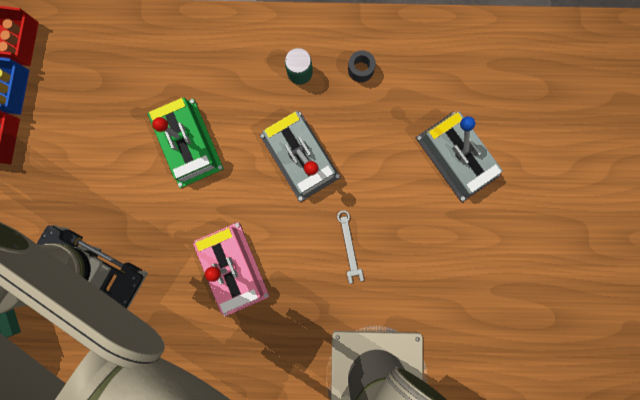

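The red-knobbed grey switch is centred at about (299,156) in the top view, with its knob at (312,168). The white patch is lower right at (318,186) and the yellow one upper left at (282,124). The green and pink switches at (186,142) and (231,268) are look-alikes. The blue-knobbed one is at (460,155). Next I measure the swing direction from the two patches.

Run:
```python
from h import *
im,d=read_camera("top"); m=camera_model("top"); K=np.array(m["intrinsics"])
hsv=cv2.cvtColor(im,cv2.COLOR_BGR2HSV)
def loc(mask,x0,x1,y0,y1,n):
    z=np.zeros(mask.shape,bool); z[y0:y1,x0:x1]=mask[y0:y1,x0:x1]>0
    v,u=np.nonzero(z&(d>0)); Z=d[v,u]
    P=(np.linalg.inv(K)@np.vstack([u*Z,v*Z,Z])).T-np.array(m["t"]); P=P@np.array(m["R"])
    c=np.median(P,0); mm=(P.min(0)+P.max(0))/2
    print(n,len(u),c.round(4),mm.round(4)); return mm
y=loc(cv2.inRange(hsv,(22,150,150),(35,255,255)),255,310,105,145,"yellow")
wh=loc(cv2.inRange(hsv,(0,0,190),(180,40,255)),295,345,160,205,"white")
r=loc(cv2.inRange(hsv,(0,170,100),(6,255,255))|cv2.inRange(hsv,(174,170,100),(180,255,255)),295,330,150,185,"red")
u=(y-wh)[:2]; print("angle",np.degrees(np.arctan2(u[1],u[0])),np.linalg.norm(u),"mid",(y+wh)/2)
```

```text
yellow 319 [0.6035 0.2414 0.0618] [0.6123 0.2437 0.0328]
white 294 [0.4691 0.1636 0.0616] [0.4659 0.1576 0.0827]
red 146 [0.4804 0.1632 0.1697] [0.4815 0.1634 0.1695]
angle 30.473127516128518 0.1698452150249824 mid [0.53907436 0.20063334 0.05775516]
```

Call:
apply_moves(commands=[0,0,5,0,0,0,9.3,3,-4,0,0,0,0.17,9.3,3,-5,0,0,0,0.17,9.3,3,-5,0,0,0,0.17,9.3])

```text
t: 0.95
tool_pos: [0.3595, 0.396, 0.2695]
orientation: [-0.09, 3.138, -0.001]
force: [1.3, 0.2, 0.1]
opening: 0.0928
```

Call:
apply_moves(commands=[2.5,-4.7,0,0,0,0.16,9.3,2.5,-4.7,0,0,0,0.16,9.3,2.5,-4.7,0,0,0,0.16,9.3,2.5,-4.7,0,0,0,0,9.3,2.2,-4.6,0,0,0,0,9.3,0,0,0,0,0,0,9.3])

```text
t: 1.7
tool_pos: [0.4859, 0.1509, 0.2708]
orientation: [-0.854, 3.017, -0.0]
force: [0.4, 0.1, 0.4]
opening: 0.0931
```

Run:
```python
from h import *
from scipy.spatial.transform import Rotation as Ro
s=read_state(); print(s["t"],s["tool_pos"].round(4) if hasattr(s["tool_pos"],"round") else s["tool_pos"],s["q"]); print(Ro.from_rotvec(s["orientation"]).as_matrix().round(3))
m=camera_model("wrist"); im,d=read_camera("wrist"); cv2.imwrite("pics/w1.png",im)
for q in ["red_knob","red_switch"]:
    for r in spot_point(q,"wrist")[:3]: print(q,r["conf"],w("wrist",r["point"],m).round(4))
```

```text
1.7 [0.4859 0.1509 0.2708] [ 2.00194481e-01 -1.40915002e-01  1.66430397e+00  2.16178522e-04
  1.61187455e+00 -1.92250072e+00]
[[-0.852 -0.524  0.006]
 [-0.524  0.852  0.001]
 [-0.006 -0.002 -1.   ]]
red_knob 0.64 [0.4841 0.1652 0.1552]
red_switch 0.98 [ 0.5342  0.1967 -0.0036]
red_switch 0.67 [ 0.2526  0.3639 -0.0048]
```

View pics/w1.png

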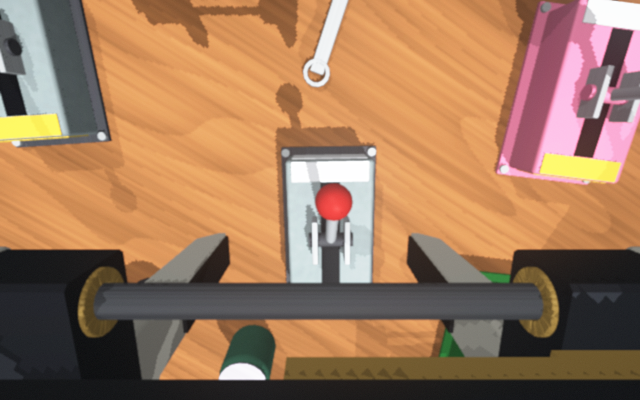

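The wrist view shows the red knob at (333,202) on the grey box. The box edges run vertical, so the jaws lie along the pin. I'll centre over the knob, go down and close on it.

Call:
apply_moves(commands=[-0.3,1.2,-3,0,0,0,9.3,0,0,-4,0,0,0,9.3,0,0,-4,0,0,0,9.3,0,0,-2,0,0,0,8,0,0,0,0,0,0,5], squeeze=10)

```text
t: 2.48
tool_pos: [0.4785, 0.1747, 0.1387]
orientation: [-0.877, 3.007, 0.004]
force: [0.2, -0.2, -0.3]
opening: 0.0774
```

Call:
apply_moves(commands=[0.3,-1.0,0,0,0,0,6,0,0,0,0,0,0,6,0,0,0,0,0,0,6])

```text
t: 2.85
tool_pos: [0.4831, 0.1658, 0.1422]
orientation: [-0.879, 3.002, 0.004]
force: [-1.2, 0.8, -0.3]
opening: 0.06
```

Run:
```python
from h import *
s=read_state(); print(s["t"],s["tool_pos"],s["force"],s["opening"])
m=camera_model("wrist"); im,d=read_camera("wrist"); cv2.imwrite("pics/w2.png",im)
for r in spot_point("red_knob","wrist")[:3]: print(r["conf"],w("wrist",r["point"],m).round(4))
```

```text
2.85 [0.48314522 0.16579479 0.14220318] [-1.2161728   0.82868347 -0.34630842] 0.06004240993809119
0.78 [0.4841 0.165  0.1578]
```

View pics/w2.png

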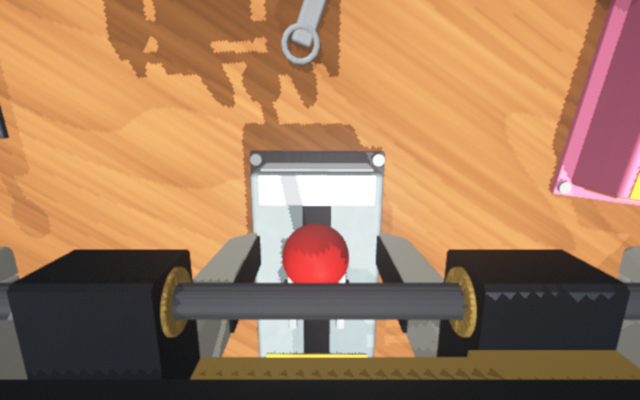

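The knob at (316,258) sits centrally between the fingers. I'll lower slightly and close.

Call:
apply_moves(commands=[0,-0.1,-0.5,0,0,0,5,0,0,0,0,0,0,3.5,0,0,0,0,0,0,2.8,0,0,0,0,0,0,2.8,0,0,0,0,0,0,2.8], squeeze=12)

```text
t: 3.58
tool_pos: [0.4833, 0.1643, 0.1368]
orientation: [-0.878, 3.002, 0.003]
force: [-0.2, -0.3, -0.5]
opening: 0.0311
```

Call:
apply_moves(commands=[0.85,0.52,0.7,0,0,0,2.8,0.85,0.52,0.6,0,0,0,2.8,0.85,0.52,0.45,0,0,0,2.8,0.85,0.52,0.3,0,0,0,2.8,0.85,0.52,0.2,0,0,0,2.8,0,0,0,0,0,0,2.8])

```text
t: 4.32
tool_pos: [0.5273, 0.1924, 0.159]
orientation: [-0.88, 3.005, 0.005]
force: [1.0, 0.3, -2.8]
opening: 0.0311
```

Run:
```python
from h import *
s=read_state(); print(s["t"],s["tool_pos"],s["force"],s["opening"])
for c in ["wrist","scene","top"]:
  m=camera_model(c); im,d=read_camera(c); cv2.imwrite(f"pics/{c}3.png",im)
  for q in ["red_knob","red_switch"]:
    for r in spot_point(q,c)[:4]: print(c,q,round(r["conf"],2),w(c,r["point"],m).round(4))
```

```text
4.325 [0.52733891 0.19239328 0.15901814] [ 1.01775771  0.26909011 -2.83579485] 0.03111370256714526
wrist red_knob 0.96 [0.5248 0.19   0.1747]
wrist red_switch 0.73 [ 0.5347  0.1985 -0.0006]
scene red_knob 0.82 [0.5678 0.4862 0.1802]
scene red_knob 0.75 [0.2542 0.3579 0.1827]
scene red_knob 0.52 [0.5263 0.1916 0.1774]
scene red_switch 0.81 [0.2534 0.3628 0.0005]
scene red_switch 0.72 [0.5367 0.1991 0.0016]
scene red_switch 0.58 [0.5664 0.4867 0.0023]
top red_knob 0.74 [0.5667 0.4834 0.1774]
top red_knob 0.69 [0.2547 0.3572 0.1805]
top red_knob 0.61 [0.5224 0.1838 0.1781]
top red_switch 0.76 [0.5674 0.4879 0.0031]
top red_switch 0.62 [ 0.5391  0.2002 -0.0008]
```

Call:
apply_moves(commands=[0.5,0.3,0.1,0,0,0,2.8,0.4,0.3,0,0,0,0,2.8,0,0,0,0,0,0,2.8])

```text
t: 5.15
tool_pos: [0.5352, 0.1973, 0.16]
orientation: [-0.879, 3.008, 0.003]
force: [0.5, 0.7, -3.4]
opening: 0.0311
```

Run:
```python
from h import *
s=read_state(); print(s["t"],s["tool_pos"],s["force"],s["opening"])
for c in ["wrist","scene"]:
  m=camera_model(c); im,d=read_camera(c); cv2.imwrite(f"pics/{c}4.png",im)
  for q in ["red_knob","red_switch"]:
    for r in spot_point(q,c)[:4]: print(c,q,round(r["conf"],2),w(c,r["point"],m).round(4))
cv2.imwrite("pics/s4c.png",cv2.resize(im[180:340,220:400],None,fx=3.3,fy=3.3,interpolation=cv2.INTER_CUBIC))
```

```text
5.15 [0.53516778 0.19734583 0.15999464] [ 0.50777481  0.69438165 -3.37175135] 0.031091873292315147
wrist red_knob 0.92 [0.5321 0.1968 0.1785]
wrist red_switch 0.85 [ 0.5363  0.1972 -0.0036]
scene red_knob 0.79 [0.2561 0.3582 0.1817]
scene red_knob 0.64 [0.5321 0.1946 0.18  ]
scene red_knob 0.55 [0.5658 0.4877 0.1814]
scene red_switch 0.98 [ 5.399e-01  1.978e-01 -3.000e-04]
scene red_switch 0.95 [0.5644 0.4898 0.001 ]
scene red_switch 0.73 [ 0.2532  0.3605 -0.    ]
```

View pics/s4c.png

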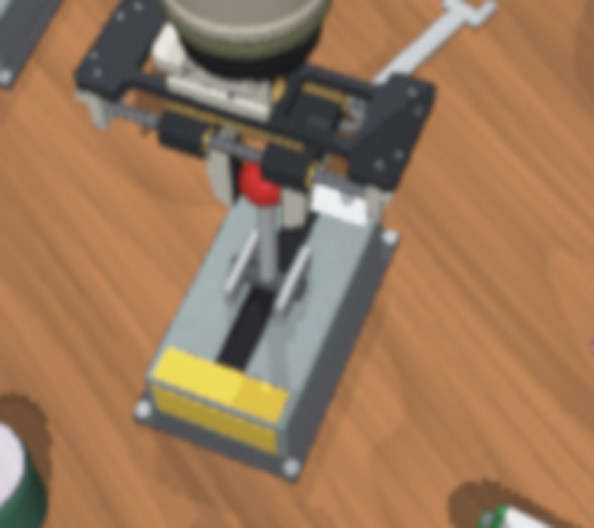

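The lever is almost upright, with the knob about 4–5 mm short of the pin. I'll make the last bit and then hold.

Call:
apply_moves(commands=[0.4,0.3,0,0,0,0,2.8,0,0,0,0,0,0,2.8,0,0,0,0,0,0,2.8])

```text
t: 5.82
tool_pos: [0.5392, 0.1999, 0.1601]
orientation: [-0.879, 3.009, 0.002]
force: [-0.3, -1.0, -1.0]
opening: 0.0309
```

Run:
```python
from h import *
s=read_state(); print(s["t"],s["tool_pos"],s["force"],s["opening"])
for c in ["wrist","scene","top"]:
 for i in range(2):
  m=camera_model(c); im,d=read_camera(c)
  for q in ["red_knob","red_switch"]:
    for r in spot_point(q,c)[:4]:
      p=w(c,r["point"],m)
      if abs(p[0]-.537)+abs(p[1]-.2)<.06: print(c,q,round(r["conf"],2),p.round(4))
print(read_state()["t"],read_state()["tool_pos"])
```

```text
5.825 [0.53921631 0.19994949 0.16014679] [-0.34646998 -0.95151115 -0.96679453] 0.030870525717703535
wrist red_knob 0.97 [0.5365 0.1967 0.1801]
wrist red_switch 0.8 [ 0.5379  0.201  -0.0018]
wrist red_knob 0.83 [0.5395 0.2013 0.1773]
wrist red_switch 0.92 [ 0.5356  0.1999 -0.0012]
scene red_knob 0.6 [0.5345 0.1951 0.1781]
scene red_switch 0.56 [ 0.5348  0.199  -0.0016]
scene red_knob 0.8 [0.5343 0.1972 0.1801]
scene red_switch 0.59 [ 0.5364  0.1968 -0.001 ]
top red_knob 0.63 [0.5379 0.1926 0.1828]
top red_switch 0.7 [0.5396 0.2019 0.0006]
top red_knob 0.59 [0.5391 0.1964 0.1809]
top red_switch 0.97 [ 5.35e-01  2.02e-01 -4.00e-04]
6.725 [0.53919829 0.19995245 0.16016993]
```

The lever is upright to within about 2 mm. I'll hold it still there.

Call:
apply_moves(commands=[0,0,0,0,0,0,2.8,0,0,0,0,0,0,2.8,0,0,0,0,0,0,2.8,0,0,0,0,0,0,2.8,0,0,0,0,0,0,2.8,0,0,0,0,0,0,2.8,0,0,0,0,0,0,2.8,0,0,0,0,0,0,2.8])

```text
t: 7.72
tool_pos: [0.5392, 0.2, 0.1602]
orientation: [-0.879, 3.008, 0.002]
force: [0.7, -0.5, -2.6]
opening: 0.0312
```

Call:
apply_moves(commands=[0,0,0,0,0,0,2.8,0,0,0,0,0,0,2.8,0,0,0,0,0,0,2.8,0,0,0,0,0,0,2.8,0,0,0,0,0,0,2.8,0,0,0,0,0,0,2.8,0,0,0,0,0,0,2.8,0,0,0,0,0,0,2.8])

```text
t: 8.72
tool_pos: [0.5392, 0.1999, 0.1601]
orientation: [-0.879, 3.008, 0.002]
force: [0.4, -0.4, -2.6]
opening: 0.0313
```

Call:
apply_moves(commands=[0,0,0,0,0,0,2.8,0,0,0,0,0,0,2.8,0,0,0,0,0,0,2.8,0,0,0,0,0,0,2.8,0,0,0,0,0,0,2.8,0,0,0,0,0,0,2.8,0,0,0,0,0,0,2.8,0,0,0,0,0,0,2.8])

```text
t: 9.72
tool_pos: [0.5392, 0.1999, 0.1602]
orientation: [-0.879, 3.009, 0.002]
force: [1.1, -0.3, -1.6]
opening: 0.031
```

It stayed still for about 3.9 s. Now on along the arc to the yellow end.

Call:
apply_moves(commands=[1.03,0.62,-0.05,0,0,0,2.8,1.03,0.62,-0.2,0,0,0,2.8,1.03,0.62,-0.35,0,0,0,2.8,1.03,0.62,-0.5,0,0,0,2.8,0.9,0.55,-0.6,0,0,0,2.8,0,0,0,0,0,0,2.8])

```text
t: 10.48
tool_pos: [0.5931, 0.2342, 0.1423]
orientation: [-0.88, 3.008, 0.005]
force: [1.2, 2.2, -0.5]
opening: 0.0308
```

Call:
apply_moves(commands=[0.35,0.2,-0.3,0,0,0,2.8,0.35,0.2,-0.3,0,0,0,2.8,0,0,0,0,0,0,2.8])

```text
t: 10.85
tool_pos: [0.6005, 0.2389, 0.1362]
orientation: [-0.88, 3.007, 0.006]
force: [0.8, 3.1, -0.3]
opening: 0.0308
```

Call:
apply_moves(commands=[0.3,0.2,-0.3,0,0,0,2.8,0,0,0,0,0,0,2.8])

```text
t: 11.1
tool_pos: [0.6038, 0.241, 0.1333]
orientation: [-0.88, 3.006, 0.006]
force: [0.4, 2.7, -1.3]
opening: 0.0302
```

Run:
```python
from h import *
for c in ["wrist","scene"]:
  m=camera_model(c); im,d=read_camera(c); cv2.imwrite(f"pics/{c}5.png",im)
  for r in spot_point("red_knob",c)[:4]:
      p=w(c,r["point"],m)
      if abs(p[0]-.59)+abs(p[1]-.23)<.06: print(c,round(r["conf"],2),p.round(4))
cv2.imwrite("pics/s5c.png",cv2.resize(im[180:340,220:400],None,fx=3.3,fy=3.3,interpolation=cv2.INTER_CUBIC))
print(read_state()["tool_pos"],read_state()["force"])
```

```text
wrist 0.74 [0.5982 0.2375 0.1544]
scene 0.45 [0.5959 0.2337 0.1534]
[0.60367943 0.24085319 0.13341623] [1.019634   2.09795381 0.74581295]
```

View pics/s5c.png

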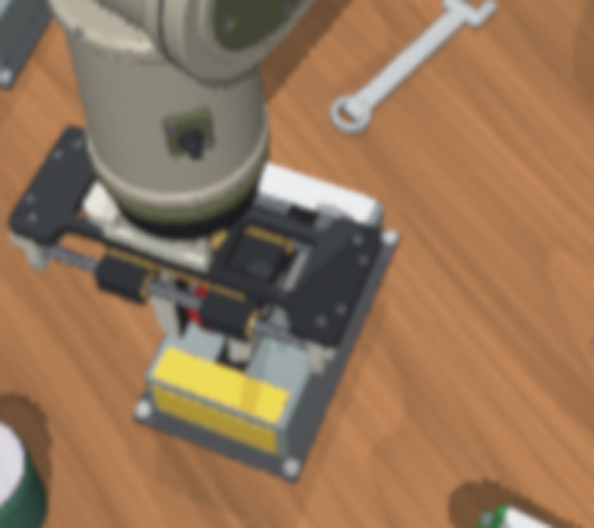

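The knob reads z = 0.154 and about 70 mm past the pin, so it is at or near home. I'll firm up the grip and press into the stop to confirm.

Call:
apply_moves(commands=[0,0,0,0,0,0,2.6,0,0,0,0,0,0,2.6,0.3,0.2,-0.3,0,0,0,2.6,0,0,0,0,0,0,2.6], squeeze=35)

```text
t: 11.8
tool_pos: [0.6065, 0.2428, 0.1316]
orientation: [-0.88, 3.007, 0.006]
force: [1.8, 4.7, 0.5]
opening: 0.0276
```

Call:
apply_moves(commands=[0.3,0.2,-0.3,0,0,0,2.6])

```text
t: 11.92
tool_pos: [0.6099, 0.2448, 0.1293]
orientation: [-0.88, 3.006, 0.005]
force: [-0.4, 2.9, 2.9]
opening: 0.0268
```

The opening shrinks, so the pads are slipping off the ball: the lever is against something solid. I'll release, back off, and press from behind with closed fingers to be sure it is fully home.

Call:
apply_moves(commands=[0,0,0,0,0,0,6.5,0,0,0,0,0,0,6.5,0,0,0,0,0,0,6.5,0,0,3.5,0,0,0,6.5,0,0,3.5,0,0,0,6.5,-2.7,-1.7,1,0,0,0,3,-2.7,-1.7,0,0,0,0,0,0,0,0,0,0,0,0], squeeze=30)

```text
t: 12.92
tool_pos: [0.5534, 0.2069, 0.2082]
orientation: [-0.879, 3.012, 0.0]
force: [-0.1, -0.1, -1.0]
opening: 0.0392
```

Run:
```python
from h import *
print(read_state()["tool_pos"],read_state()["force"],read_state()["opening"])
for c in ["wrist","scene","top"]:
  m=camera_model(c); im,d=read_camera(c); cv2.imwrite(f"pics/{c}6.png",im)
  for r in spot_point("red_knob",c)[:4]:
      p=w(c,r["point"],m)
      if abs(p[0]-.59)+abs(p[1]-.23)<.06: print(c,round(r["conf"],2),p.round(4))
```

```text
[0.55336756 0.20694265 0.20818154] [-0.13043436 -0.08910173 -0.99861857] 0.03917847808915058
wrist 0.58 [0.5988 0.2358 0.154 ]
scene 0.85 [0.5986 0.2351 0.1521]
```

View pics/scene6.png

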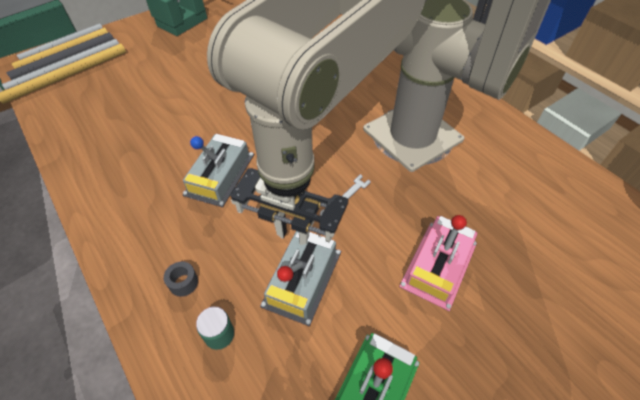

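The lever leans to the yellow end, with the knob at (285,273) and reading (0.599, 0.235, 0.153), as it should at home. A gentle confirming push from behind follows.

Call:
apply_moves(commands=[0,0.1,0,0,0,0,0,0,0,0,0,0,0,0,0,0,0,0,0,0,0,0,0,-3,0,0,0,0,0,0,-2.7,0,0,0,0,0.85,0.52,0,0,0,0,0,0.6,0.37,0,0,0,0,0,0,0,0,0,0,0,0])

```text
t: 14.22
tool_pos: [0.5726, 0.2198, 0.1519]
orientation: [-0.88, 3.008, 0.001]
force: [0.6, 0.5, -0.1]
opening: 0.0002
```

Call:
apply_moves(commands=[0.5,0.3,0,0,0,0,0,0,0,0,0,0,0,0])

```text
t: 14.48
tool_pos: [0.577, 0.2225, 0.1527]
orientation: [-0.881, 3.011, -0.0]
force: [-3.5, -1.2, -2.7]
opening: 0.0001
```

Call:
apply_moves(commands=[0.25,0.15,-0.1,0,0,0,0,0,0,0,0,0,0,0])

```text
t: 14.72
tool_pos: [0.5769, 0.2225, 0.1524]
orientation: [0.881, -3.012, 0.003]
force: [-1.0, -0.3, -0.2]
opening: 0.0004
```

Call:
apply_moves(commands=[0.25,0.15,-0.1,0,0,0,0])

```text
t: 14.85
tool_pos: [0.5775, 0.2229, 0.152]
orientation: [0.88, -3.008, 0.005]
force: [-19.4, -10.0, 14.4]
opening: 0.0005
```

A 26 N reaction with no travel means it is on the solid stop. Back off and lift clear.

Call:
apply_moves(commands=[-0.6,-0.35,0,0,0,0,0,-1.2,-0.7,0,0,0,0,0,-0.5,-0.3,3,0,0,0,0,0,0,5,0,0,0,0,-1,-1,4,0,0,0,0,-3,-2,2,0,0,0,0,0,0,0,0,0,0,0,0,0,0,0,0,0,0])

```text
t: 15.85
tool_pos: [0.5152, 0.1793, 0.2998]
orientation: [-0.881, 3.013, -0.004]
force: [-0.1, -0.4, 0.1]
opening: 0.0004
```

Run:
```python
from h import *
s=read_state();print(s["t"],s["tool_pos"],s["force"])
for c in ["scene","wrist"]:
  m=camera_model(c); im,d=read_camera(c); cv2.imwrite(f"pics/{c}7.png",im)
  for q in ["red_knob","blue_knob"]:
    for r in spot_point(q,c)[:4]: print(c,q,round(r["conf"],2),w(c,r["point"],m).round(4))
```

```text
15.85 [0.51516538 0.17925406 0.29984636] [-0.09890979 -0.4313135   0.09166752]
scene red_knob 0.86 [0.2561 0.3609 0.1814]
scene red_knob 0.82 [0.5658 0.4888 0.18  ]
scene red_knob 0.69 [0.5978 0.2379 0.1534]
scene blue_knob 0.67 [ 0.5849 -0.1725  0.1717]
```

View pics/scene7.png

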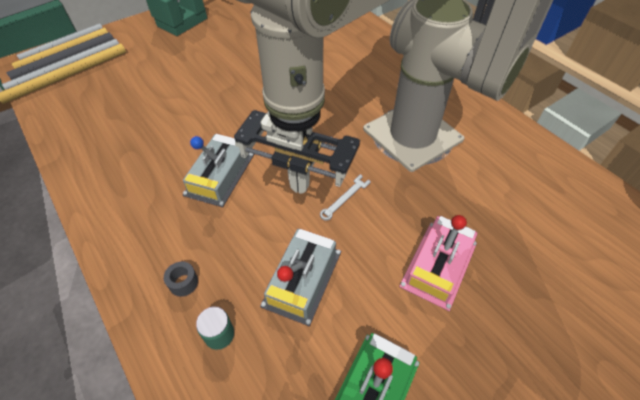

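The red lever rests at the yellow end (knob at (285,273)), the arm is clear, and the blue knob at (197,143) and the look-alikes are unchanged. Handing in.

```bash
python3 -c "
from plant import *
print(close_job())"
```

```text
the job is handed in; nothing more can be done
None
```

The red-knobbed switch is now on the generator (yellow) end, fully home, and I let go and handed the job in at about 16 s.

- **Centre off:** I gripped the knob and swung the lever to straight up. The camera readings put the knob within about 2 mm of the pin line. I held it there for about 3.9 s, and the tool stayed within 0.1 mm.
- **Generator end:** Near the end the pads slipped on the ball, so I let go and pressed from behind with closed fingers. The push met about 26 N with almost no travel, which is the solid stop.
- **Last checks:** The knob reads about (0.598, 0.238, 0.153), which agrees with the 154 mm height and 71 mm offset for home. The arm is clear, with no outside force beyond noise. The blue knob and the green and pink look-alikes read as they did at the start, to within a few mm.

In the final check the wrist camera reported no red or blue knob, so those readings come from the scene camera alone.

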